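# Stow the stick cap and turn the card leaf of a console case

### The arm

A 6-joint arm with a two-finger parallel gripper is mounted at the origin on the work surface. World frame = base frame: x ahead of the robot, y to its left, z up, the work surface at z = 0. Lengths are in m, angles in rad, forces in N, time in s.
With the tool pointing down it reaches from about 0.375 to 0.9 m from the base axis. Payload 3.1 kg.
Tool frame: the origin (TCP) lies midway between the tips of the shut fingers; the grasp point (between the pads) lies 19 mm behind it; y points along the fingers, z is the direction in which the jaws open and shut, and the axes are right-handed (so a half turn about y gives the same grasp; the last joint's range is limited). The gripper opens to 85 mm and grips with 20 to 120 N. Pads are 22 mm wide; open, the fingers measure 114 mm over their backs; the gripper's body (76 mm by 85 mm) begins 54 mm behind the grasp point. The pads swing forward as they close: fully open they stand 13 mm farther back than shut.
Start: joints at [0.954, 0.527, 1.433, -0, 1.181, -0.178], TCP at [0.265, 0.566, 0.231] pointing down, gripper open.
Joint ranges: [-3.08, 3.08], [-0.75, 2.2], [0.22, 2.44], [-1.43, 4.57], [0, 2.65], [-2.85, 2.85]. Speed limits (rad/s): [2.79, 2.79, 3.14, 3.14, 3.14, 3.14].

### API

Orientations are given as a 3x3 rotation matrix whose columns are the frame's x, y, z axes.
In Python, from station import ctrl gives the robot as it stands.
- The arm moves only by the tool send_rows, never from a script. Its arguments are lists of equal length, an entry for each row: "dp": the shift along the tool's x, y, z in mm, a list of three; "delta_rot": the turn, a rotation vector about the tool's x, y, z in rad, a list of three; "hand": the finger opening in mm, from 0 to 85.4. A call has 1 to 8 rows; each row shifts and turns the commanded pose from where the row before left it, along the tool's axes as they then stand; what a row does not reach is not made up. A row lasts 1/8 s, in which the tool goes at most 62.5 mm and 10.7 degrees, less where a joint would pass 70% of its speed; a pose out of reach is approached as far as the arm can. A call with a gripper value outside its range is refused whole. The fingers move at their own pace and stop on an object; "force" is the grip in N (left out, the last holds). Time passes only in rows, so rows that do not move let the fingers close. It gives the time, the measured TCP pose, the force and the opening at its end, in the units of the state.
- ctrl.read_state(): the state, without advancing time (a new reading comes with each control period).
- ctrl.camera(name): name is "scene" or "top" or "wrist"; returns a dict with "color" (400x640x3 uint8, red, green, blue), "depth" (400x640 float32, m along the optical axis (not along the pixel's ray), 0 where there is no reading), "camera_matrix" (3x3 intrinsics, pixels), "R" (3x3) and "t" (3): a world point X has camera coordinates R X + t. Camera axes: x right, y down, z forward; pixel columns grow to the right and rows downward; lengths in m; the calibration is good to about 2 mm. A picture is of the moment at which its call begins.
- ctrl.close_job(): hands the job in, once; it reports no verdict.
Trained networks look in the newest picture that a camera, given by its name, has taken for a name from the list of things; names that differ only in an ending like _2 or _b are one class to them, and where a whole thing is asked for, a point or a joint stands for the part that bears it (a point fixed in the world has none). Each returns a list of dicts, best first, with "conf" (0 to 1); they miss things now and then, are a little off and sometimes report something else, mostly with a low value. They report only what shows in the picture. A call takes as long as a camera call.
- ctrl.cut_out(camera, thing): "region" (400x640 bool, what is visible of it).
- ctrl.landmark_of(camera, thing): "location" ([x, y, z] in m, in the coordinates of the camera as it stood for that picture, good to about 4 mm: a listed point, or the origin of a listed thing).
The state is a dict: "clock": time; "joint_pos": joint angles; "dq": joint speeds; "effort": joint torques, N m; "tcp_pos": TCP position; "eef_rot": TCP orientation; "wrist_force": force on the tool from outside, world axes, zero at the start; "wrist_torque": the same for the moment, N m; "width": opening from 0.0 (shut) to 1.0 (fully open).
Only numpy, scipy, OpenCV 4.12 (cv2) and the standard library are available. Lean on these libraries where they do the work, as an engineer would, in place of code of your own. Each camera call takes 0.05 s, during which the arm holds its last target.

### The job

The console's hard carry case lies open on the shelf. With a fingertip, push the loose thumbstick cap across the deck into the long parts channel at that half's outer edge; then get a finger under the tab of the card leaf and turn the leaf gently over the spine until it lies flat over that half, so that the cap is covered and the console lies open to view. Only push with the fingers: do not pinch or pick up the cap or the leaf, and leave everything else where it is.

Things in the scene. Friction and masses are not known exactly. Their poses are not given: they have to be found in the camera images.
- case: Black hard carry case, grey lining, open flat, fixed to the shelf; 200 mm along the spine (case x), 280 mm across (y). Origin on the shelf under mid-spine, z up; at zero yaw x points away from the robot. Walls 4 to 5 mm thick, 40 mm high, with a 60 mm wide notch down to 35 mm mid each outer wall. The -y half is a bay (floor 8 mm high) with the console. The +y half has a deck and a parts channel.
- case_deck (a point): Centre of the deck of the case's +y half: a flat grey surface 34 mm above the shelf, from case y = 10 to 94 mm and x = -96 to 96 mm.
- case_channel (a point): Centre of the floor of the parts channel, a trough along the outer edge of the +y half, open to the deck: case y = 94 to 135 mm, x = -96 to 96 mm, floor 12 mm above the shelf, so 22 mm below the deck.
- case_hinge (a point): Middle of the leaf's hinge axis: along case x at y = 0, 42 mm above the shelf. The hinge barrel is 10 mm thick; on either side of it the spine, 20 mm wide, is 36 mm high.
- leaf (a joint): Angle (rad) of the card leaf about the spine: 0 flat over the console half (-y), 1.57 upright, 3.14 flat over the +y half, its stop. Starts a little open, 0.15 to 0.45. Rigid grey plate 168 mm along the spine, 4 mm thick, free edge 130 mm from the axis; card slots on the face at first uppermost, the other plain. About 0.16 kg. Stiff hinge: stays where it is left, needs 1 to 2.5 N at the tab.
- leaf_tab (a point): Middle of the outer edge of the leaf's tab, at mid-thickness, 158 mm from the hinge axis. The tab is 50 mm wide (centred along the spine), 4 mm thick, and runs from the leaf's free edge (130 mm) to 158 mm, so it reaches 18 mm past the case's outer wall.
- cap_center (a point): Centre of the loose thumbstick cap, a round black hard silicone cap 22 mm across and 10 mm high, lying on the deck (its centre 5 mm above the deck).
- cap: The same thumbstick cap; origin in the centre of its underside, z up out of its top. Mass about 15 g.
- console: Yellow handheld console 150 x 80 x 18 mm lying in the bay of the -y half, under the leaf. To be left alone. Origin under its centre.
- tin: Stainless steel tin with a screw-top lid, 71 mm across, 76 mm high, standing on the shelf beside the +y half. To be left alone. Origin under its centre.
- cartridge1: Lowest of three blue cartridges (56 x 60 x 9 mm) stacked flat on the shelf beyond the case's +x end. To be left alone. Origin under its centre.
- cartridge2: The middle cartridge of the stack.
- cartridge3: The top cartridge of the stack.
- stand: Bent aluminium display stand 75 x 80 x 85 mm on the shelf beyond the case's +x end. To be left alone. Origin under its base.
- driver: Small screwdriver, 130 mm long, lying on the shelf before the case's -x end. To be left alone.

How it is judged:
By the outcome, as a careful person would: the job done as asked, in the order asked, and still so for the second after the job is handed in, with the robot touching nothing.
It also fails if it takes over 64 s, if anything falls off the work surface, if the arm or the gripper's body presses on something with over 40 N, if the wrist force passes 120 N, or if a joint passes its speed limit or range.

## Working session

There is one attempt and no reset: what is moved stays moved. The work goes in short steps, Python scripts to look and compute and a tool call to move; the robot and the scene stay as the last step left them, time stands still between calls to the robot, and variables do not carry over. Pictures are saved under pics/ and viewed, and the job is handed in when it is done.

Besides the shell and the picture viewer there is one more tool, called after ">>>" in YAML: its name, and indented under it one key for each argument. send_rows: Moves the arm, as the interface text tells. Its arguments: {"type":"object","properties":{"dp":{"type":"array"},"delta_rot":{"type":"array"},"hand":{"type":"array"},"force":{"type":"number"}},"required":["dp","delta_rot","hand"]}

```bash
ls; mkdir -p pics
cat > h.py <<'E'
import numpy as np, cv2
from station import ctrl
def snap(n,f):
    c=ctrl.camera(n); cv2.imwrite('pics/'+f,c['color'][:,:,::-1]); return c
def w(c,p): return np.array(c['R']).T@(np.array(p)-np.array(c['t']))
def pix(c,X):
    q=np.array(c['R'])@np.array(X)+np.array(c['t']); k=np.array(c['camera_matrix'])@q; return k[:2]/k[2]
def cloud(c):
    K=np.array(c['camera_matrix']);d=c['depth'];v,u=np.mgrid[:400,:640]
    P=np.stack([(u-K[0,2])*d/K[0,0],(v-K[1,2])*d/K[1,1],d],-1)
    return (P-np.array(c['t']))@np.array(c['R'])
E
python3 - <<'E'
from h import *
np.set_printoptions(precision=4,suppress=True)
s=ctrl.read_state();print(s)
for n in('scene','top'):
    c=snap(n,n+'1.png')
    for t in ['case','case_deck','case_channel','case_hinge','leaf_tab','cap_center','console','tin','cartridge3','stand','driver']:
        for r in ctrl.landmark_of(n,t)[:2]: print(n,t,round(r['conf'],2),w(c,r['location']),pix(c,w(c,r['location'])))
E
```

```text
pics
{'clock': 0.0, 'joint_pos': array([ 0.9535,  0.5285,  1.4339,  0.    ,  1.1814, -0.1785]), 'dq': array([ 0.0025, -0.0003, -0.0008,  0.0009,  0.002 ,  0.0011]), 'effort': array([ -0.0013, -44.2362, -17.8018,  -0.0003,   0.0089,   0.    ]), 'tcp_pos': array([0.2651, 0.5652, 0.2303]), 'eef_rot': array([[ 0.9053, -0.0013,  0.4248],
       [-0.4248, -0.0018,  0.9053],
       [-0.0004, -1.    , -0.0022]]), 'wrist_force': array([ 0.3165, -0.2744, -0.1537]), 'wrist_torque': array([0.011 , 0.0296, 0.0333]), 'width': 1.002377950410281}
scene case 0.94 [ 0.5296  0.0485 -0.0019] [319.0415 198.3329]
scene case 0.67 [0.678  0.161  0.0068] [374.7659 240.2728]
scene case_deck 0.78 [0.5179 0.1005 0.0324] [343.3767 182.687 ]
scene case_channel 0.66 [0.506  0.1579 0.0152] [369.4413 187.0386]
scene case_hinge 0.69 [0.5273 0.0475 0.0437] [318.5143 179.9715]
scene leaf_tab 0.64 [ 0.565  -0.0935  0.0971] [247.0696 165.7116]
scene cap_center 0.64 [0.4785 0.0966 0.0382] [341.7357 170.953 ]
scene console 0.7 [ 0.549  -0.0193  0.0107] [286.7538 197.8098]
scene tin 0.76 [ 0.5375  0.2856 -0.0003] [429.515  
[... 543 characters left out ...]
.0111] [289.7337 248.9614]
top case_hinge 0.85 [0.5266 0.0524 0.0408] [333.285  238.8917]
top case_hinge 0.59 [0.5295 0.2855 0.0045] [238.8116 239.3572]
top leaf_tab 0.72 [0.4879 0.0986 0.0356] [314.1901 255.4858]
top leaf_tab 0.56 [ 0.5637 -0.0985  0.1033] [400.2084 220.9837]
top cap_center 0.53 [0.4853 0.1001 0.0366] [313.5929 256.6336]
top tin 0.6 [0.5299 0.2897 0.001 ] [237.4205 239.2437]
top cartridge3 0.67 [0.6784 0.1571 0.018 ] [289.6927 177.8339]
top cartridge3 0.52 [0.676  0.1613 0.0097] [288.3187 179.3052]
top stand 0.75 [ 0.7398 -0.0362 -0.0027] [367.1029 153.381 ]
top driver 0.68 [0.5071 0.1592 0.0109] [289.7484 247.7143]
top driver 0.54 [0.386  0.0389 0.0004] [339.8008 296.7915]
```

View pics/scene1.png

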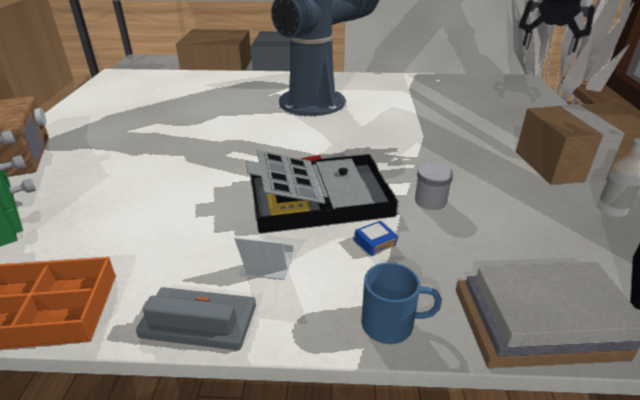

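View pics/top1.png

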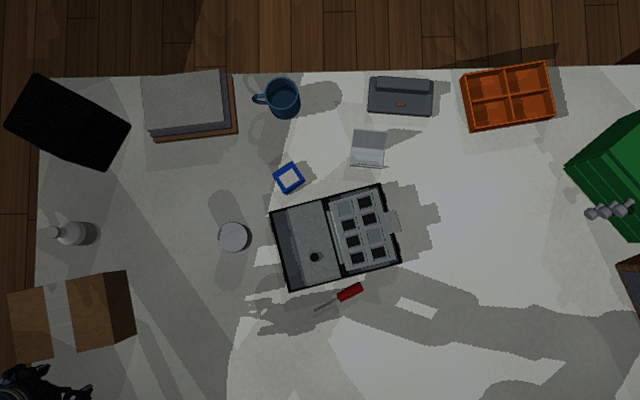

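Run:
```python
from h import *
np.set_printoptions(precision=4,suppress=True)
c=ctrl.camera('top');P=cloud(c)
cv2.imwrite('pics/topz.png',cv2.resize(c['color'][160:310,215:455,::-1],None,fx=3.3,fy=3.3,interpolation=cv2.INTER_CUBIC))
X=P.reshape(-1,3);m=(X[:,2]>0.025)&(X[:,2]<0.048)&(abs(X[:,0]-.53)<.17)&(X[:,1]<.245)&(X[:,1]>-.12)
# exclude cartridge
m&=~((X[:,0]>.63)&(X[:,1]>.11))
r=cv2.minAreaRect(X[m][:,:2].astype(np.float32));print('rect',r)
g=cv2.cvtColor(c['color'],cv2.COLOR_RGB2GRAY)
# cap by darkness
sub=(g<60)
q=(abs(P[...,0]-.482)<.03)&(abs(P[...,1]-.098)<.03)&sub
print('cap',q.sum(),P[q].mean(0),P[q].min(0),P[q].max(0))
# leaf plane
yaw=.24
for yaw in(.2,.23,.26):
  R=np.array([[np.cos(yaw),-np.sin(yaw)],[np.sin(yaw),np.cos(yaw)]])
  L=(X[:,:2]-[.528,.049])@R
  k=(L[:,1]<-.03)&(L[:,1]>-.165)&(abs(L[:,0])<.07)&(X[:,2]>.05)&(X[:,2]<.13)
  A=np.c_[L[k],np.ones(k.sum())];co=np.linalg.lstsq(A,X[k,2],rcond=None)[0];res=X[k,2]-A@co
  print(yaw,k.sum(),co,np.arctan(-co[1]),res.std())
  k2=k&(L[:,1]<-.13); print(L[k2].min(0),L[k2].max(0),X[k2,2].max())
# yaw from walls: outer edge
for n in('top','scene'):
  c=ctrl.camera(n)
  for t in['case']:
    o=ctrl.cut_out(n,t)
    for e in o[:2]:
      print(n,t,e['conf'],e['region'].sum(),cv2.minAreaRect(np.argwhere(e['region'])[:,::-1].astype(np.float32)))
```

```text
rect ((0.5093187093734741, 0.043323077261447906), (0.24410481750965118, 0.2862869203090668), 13.854437828063965)
cap 87 [0.4854 0.0961 0.0409] [0.475  0.0777 0.029 ] [0.496  0.109  0.0493]
0.2 2762 [ 0.0125 -0.3474  0.045 ] 0.3343819970368687 0.00228704566776579
[-0.0164 -0.15  ] [ 0.0331 -0.13  ] 0.09879455201929707
0.23 2763 [ 0.0024 -0.3474  0.045 ] 0.3343413744573195 0.0022941043223416715
[-0.0205 -0.1498] [ 0.0289 -0.1302] 0.09879455201929707
0.26 2762 [-0.0071 -0.3473  0.045 ] 0.33423747321553743 0.0022869455268103903
[-0.0249 -0.1499] [ 0.0247 -0.1303] 0.09879455201929707
top case 0.56 9878 ((337.75146484375, 236.72760009765625), (83.96119689941406, 126.06974792480469), 75.17352294921875)
scene case 0.67 8890 ((321.34814453125, 184.25604248046875), (84.10014343261719, 146.16485595703125), 82.80076599121094)
```

View pics/topz.png

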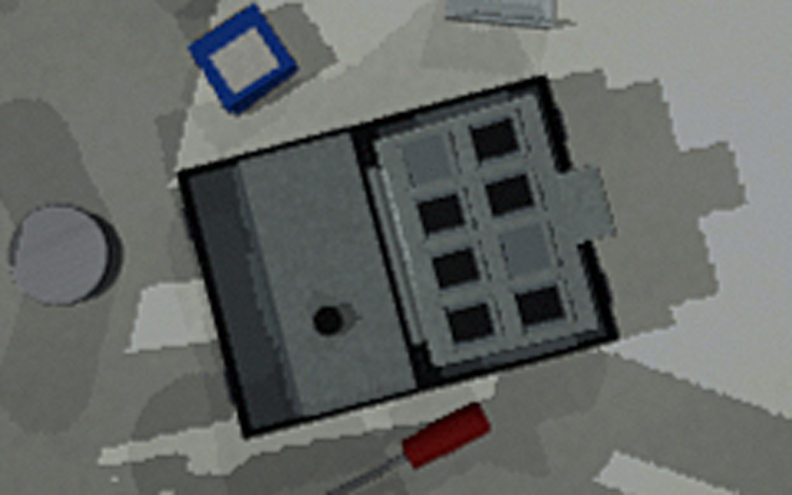

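```bash
cat >> h.py <<'E'
def ray(c,u,v,z):
    K=np.array(c['camera_matrix']);R=np.array(c['R']);o=-R.T@np.array(c['t']);d=R.T@np.linalg.solve(K,[u,v,1.]);return o+d*(z-o[2])/d[2]
E
python3 - <<'E'
from h import *
np.set_printoptions(precision=4,suppress=True)
c=ctrl.camera('top')
f=lambda u,v,z:ray(c,(u+.5)/3.3-.5+215,(v+.5)/3.3-.5+160,z)
C=np.array([f(*p,.04) for p in[(180,170),(545,78),(615,338),(245,437)]]);print(C,C.mean(0))
a=C[0]-C[1];b=C[3]-C[2];print(np.linalg.norm(a),np.linalg.norm(b),np.arctan2(-a[0],a[1]),np.arctan2(-b[0],b[1]))
a=C[0]-C[3];b=C[1]-C[2];print(np.linalg.norm(a),np.linalg.norm(b),np.arctan2(a[1],a[0]),np.arctan2(b[1],b[0]))
cp=f(328,320,.043);print('cap',cp)
for o in([.5285,.0495],):
  y=.243;R=np.array([[np.cos(y),-np.sin(y)],[np.sin(y),np.cos(y)]])
  print((cp[:2]-C.mean(0)[:2])@R,(C[:,:2]-C.mean(0)[:2])@R)
c=ctrl.camera('scene')
for p in C: print(pix(c,p))
g=cv2.resize(c['color'][130:250,215:475,::-1],None,fx=3,fy=3,interpolation=cv2.INTER_CUBIC)
for p in list(C)+[cp]:
  u=(pix(c,p)-[215,130]+.5)*3; cv2.circle(g,(int(u[0]),int(u[1])),4,(0,0,255),1)
cv2.imwrite('pics/sz.png',g)
E
```

```text
[[ 0.5954  0.2051  0.04  ]
 [ 0.658  -0.0616  0.04  ]
 [ 0.4695 -0.1067  0.04  ]
 [ 0.403   0.1595  0.04  ]] [0.5315 0.0491 0.04  ]
0.2739383014499092 0.27434861131274163 0.23060338583085951 0.24475024815181862
0.19776636997720706 0.19388661399517892 0.23290319313481234 0.23492386906361984
cap [0.4854 0.0987 0.043 ]
[-0.0327  0.0593] [[ 0.0996  0.1361]
 [ 0.0962 -0.1378]
 [-0.0977 -0.1363]
 [-0.0981  0.1381]]
[395.8733 201.4587]
[257.705  216.8109]
[251.2672 166.2178]
[368.8133 154.3438]
```

View pics/sz.png

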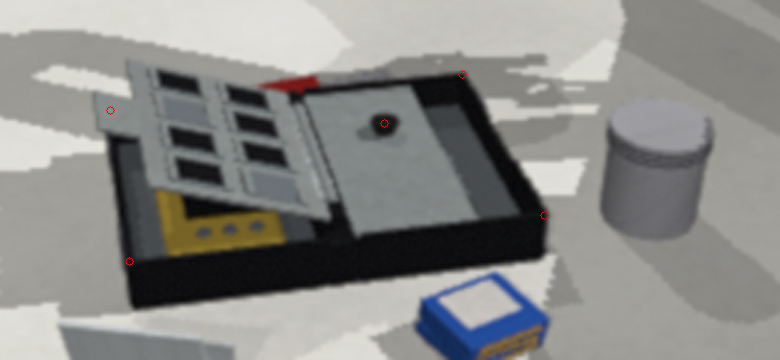

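```bash
cat >> h.py <<'E'
from scipy.spatial.transform import Rotation as Ro
YAW=.237; O=np.array([.530,.0495,0]); RC=Ro.from_euler('z',YAW).as_matrix()
def cw(p): return O+RC@np.array(p)
def wc(p): return RC.T@(np.array(p)-O)
def Rt(a): # tool tilt a: 0 down, x=-casey, z=casex
    B=RC@np.array([[0,0,1.],[-1,0,0],[0,-1,0]]); return B@Ro.from_euler('z',a).as_matrix()
def rows(wps,p=None,R=None):
    """wps: list of (case pos, tilt, n)"""
    s=ctrl.read_state()
    if p is None: p=s['tcp_pos'];R=s['eef_rot']
    for cp,a,n in wps:
        p1=cw(cp);R1=Rt(a);rv=Ro.from_matrix(R.T@R1).as_rotvec();p0=p;R0=R
        print('->',cp,a)
        for i in range(n):
            q=p0+(p1-p0)*(i+1)/n
            print((R.T@(q-p)*1000).round(1).tolist(),(rv/n).round(3).tolist())
            p=q;R=R@Ro.from_rotvec(rv/n).as_matrix()
E
cat > k.py <<'E'
from h import *
E
python3 - <<'E'
from h import *
np.set_printoptions(precision=3,suppress=True)
s=ctrl.read_state();j=s['joint_pos']
e=lambda a,b:Ro.from_euler(a,b).as_matrix()
Rc=(e('z',j[0])@e('y',j[1]+j[2])@e('z',j[3])@e('y',j[4])@e('z',j[5])).T@s['eef_rot'];print(Rc)
Rc=Rc.round()
for a,y in((.8,-.15),(1.0,-.15),(.6,0),(.3,.15)):
  for j1 in(-.3,0):
   for ss in(1.5,1.8,2.1):
    M=(e('z',j1)@e('y',ss)).T@Rt(a)@Rc.T
    z=Ro.from_matrix(M).as_euler('ZYZ');print(a,j1,ss,z)
rows([((-.033,.026,.15),0,10),((-.033,.026,.038),0,3)])
E
```

```text
[[-0. -0. -1.]
 [-1.  0.  0.]
 [ 0.  1. -0.]]
0.8 -0.3 1.5 [ 0.744  1.999 -0.342]
0.8 -0.3 1.8 [ 0.68   1.771 -0.547]
0.8 -0.3 2.1 [ 0.665  1.536 -0.735]
0.8 0 1.5 [ 0.796  1.79  -0.115]
0.8 0 1.8 [ 0.772  1.577 -0.328]
0.8 0 2.1 [ 0.793  1.363 -0.54 ]
1.0 -0.3 1.5 [ 0.958  2.057 -0.247]
1.0 -0.3 1.8 [ 0.859  1.872 -0.503]
1.0 -0.3 2.1 [ 0.813  1.67  -0.73 ]
1.0 0 1.5 [ 1.     1.808 -0.069]
1.0 0 1.8 [ 0.961  1.64  -0.321]
1.0 0 2.1 [ 0.965  1.468 -0.567]
0.6 -0.3 1.5 [ 0.544  1.925 -0.418]
0.6 -0.3 1.8 [ 0.509  1.665 -0.573]
0.6 -0.3 2.1 [ 0.515  1.403 -0.719]
0.6 0 1.5 [ 0.593  1.763 -0.157]
0.6 0 1.8 [ 0.582  1.512 -0.323]
0.6 0 2.1 [ 0.614  1.264 -0.494]
0.3 -0.3 1.5 [ 0.263  1.791 -0.499]
0.3 -0.3 1.8 [ 0.257  1.501 -0.576]
0.3 -0.3 2.1 [ 0.275  1.211 -0.656]
0.3 0 1.5 [ 0.294  1.708 -0.206]
0.3 0 1.8 [ 0.295  1.421 -0.293]
0.3 0 2.1 [ 0.322  1.135 -0.388]
-> (-0.033, 0.026, 0.15) 0
[41.7, 8.1, -35.5] [0.0, 0.089, 0.0]
[44.7, 8.1, -31.7] [0.0, 0.089, 0.0]
[47.3, 8.1, -27.5] [0.0, 0.089, 0.0]
[49.6, 8.1, -23.2] [0.0, 0.089, 0.0]
[51.5, 8.1, -18.7] [0.0, 0.089, 0.0]
[53.0, 8.1, -14.0] [0.0, 0.089, 0.0]
[54.0, 8.1, -9.2] [0.0, 0.089, 0.0]
[54.6, 8.1, -4.3] [0.0, 0.089, 0.0]
[54.8, 8.1, 0.5] [0.0, 0.089, 0.0]
[54.5, 8.1, 5.4] [0.0, 0.089, 0.0]
-> (-0.033, 0.026, 0.038) 0
[0.0, 37.3, -0.0] [0.0, -0.0, -0.0]
[0.0, 37.3, -0.0] [0.0, -0.0, -0.0]
[0.0, 37.3, -0.0] [0.0, -0.0, -0.0]
```

>>> send_rows:
  dp:
    - [42,8,-35]
    - [45,8,-32]
    - [47,8,-27]
    - [50,8,-23]
    - [51,8,-19]
    - [53,8,-14]
    - [54,8,-9]
    - [55,8,-4]
  delta_rot:
    - [0,0.09,0]
    - [0,0.09,0]
    - [0,0.09,0]
    - [0,0.09,0]
    - [0,0.09,0]
    - [0,0.09,0]
    - [0,0.09,0]
    - [0,0.09,0]
  hand: [0,0,0,0,0,0,0,0]

```text
clock: 2.55
tcp_pos: [0.4481, 0.1653, 0.1674]
eef_rot: [[0.398, 0.001, 0.917], [-0.917, 0.0, 0.398], [0.0, -1.0, 0.001]]
wrist_force: [0.6, 0.3, -0.7]
width: -0.001
```

>>> send_rows:
  dp:
    - [55,8,0]
    - [54,8,5]
    - [0,0,0]
  delta_rot:
    - [0,0.09,0]
    - [0,0.09,0]
    - [0,0,0]
  hand: [0,0,0]

```text
clock: 2.92
tcp_pos: [0.4933, 0.0634, 0.1511]
eef_rot: [[0.224, 0.002, 0.975], [-0.975, -0.001, 0.224], [0.001, -1.0, 0.002]]
wrist_force: [-1.0, 0.3, -0.2]
width: 0.0
```

Run:
```python
from h import *
np.set_printoptions(precision=4,suppress=True)
c=snap('wrist','w1.png')
for t in('cap_center','case_deck','case_hinge'):
  for r in ctrl.landmark_of('wrist',t)[:2]: print(t,r['conf'],wc(w(c,r['location'])),pix(c,w(c,r['location'])))
P=cloud(c);L=(P-O)@RC;k=(abs(L[...,0])<.09)&(L[...,1]>.07)&(L[...,1]<.09)&(P[...,2]<.05);print('deck z',np.median(L[k],0))
s=ctrl.read_state();print(s['clock'],s['tcp_pos'],wc(s['tcp_pos']),s['width'],s['joint_pos'])
for y in(0,.01,.094,.135): print(y,pix(c,cw((-.033,y,.036))))
rows([((-.033,.026,.038),0,3)])
```

```text
cap_center 0.6 [-0.0266  0.0611  0.0381] [326.9676 147.1229]
case_deck 0.89 [0.0001 0.0516 0.0357] [360.2482 158.1608]
case_deck 0.35 [-0.1423  0.0303 -0.0002] [201.452  175.0145]
case_hinge 0.94 [0.0018 0.0004 0.0437] [361.6014 221.1967]
deck z [-0.0001  0.0802  0.0346]
3.125 [0.4902 0.0678 0.1514] [-0.0344  0.0271  0.1514] -0.002390710336956121 [-0.0889  0.4773  1.8335  0.0003  0.8315 -0.3225]
0 [319.6027 218.5983]
0.01 [319.475  207.5472]
0.094 [318.273  103.5216]
0.135 [317.587   44.1508]
-> (-0.033, 0.026, 0.038) 0
[0.4, 37.8, 0.5] [0.0, -0.001, -0.0]
[0.4, 37.8, 0.5] [0.0, -0.001, -0.0]
[0.4, 37.8, 0.5] [0.0, -0.001, -0.0]
```

View pics/w1.png

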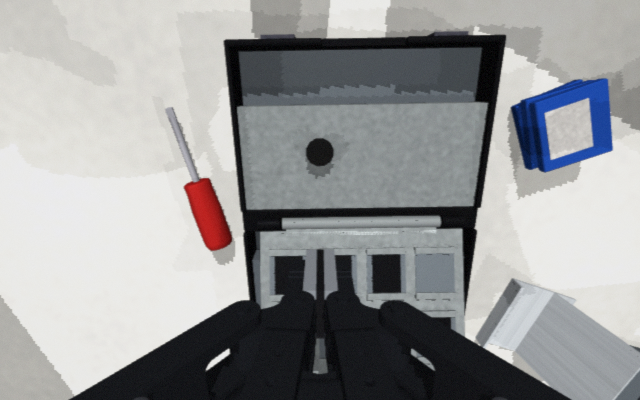

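>>> send_rows:
  dp:
    - [1,38,1]
    - [0,37,0]
    - [0,30,0]
    - [0,7,0]
    - [0,0,0]
  delta_rot:
    - [0,0,0]
    - [0,0,0]
    - [0,0,0]
    - [0,0,0]
    - [0,0,0]
  hand: [0,0,0,0,0]

```text
clock: 3.75
tcp_pos: [0.492, 0.067, 0.0396]
eef_rot: [[0.232, -0.0, 0.973], [-0.973, 0.0, 0.232], [-0.0, -1.0, -0.0]]
wrist_force: [-0.2, -0.7, 0.2]
width: 0.002
```

Run:
```python
from h import *
np.set_printoptions(precision=4,suppress=True)
c=snap('wrist','w2.png')
s=ctrl.read_state();print(s['clock'],s['tcp_pos'],wc(s['tcp_pos']),s['wrist_force'])
rows([((-.033,.086,.038),0,7)])
```

```text
3.8 [0.4925 0.0668 0.0401] [-0.0324  0.0256  0.0401] [-0.6019  0.3138 -0.4581]
-> (-0.033, 0.086, 0.038) 0
[-8.6, 0.3, -0.1] [-0.0, -0.001, 0.0]
[-8.6, 0.3, -0.1] [-0.0, -0.001, 0.0]
[-8.6, 0.3, -0.1] [-0.0, -0.001, 0.0]
[-8.6, 0.3, -0.1] [-0.0, -0.001, 0.0]
[-8.6, 0.3, -0.1] [-0.0, -0.001, 0.0]
[-8.6, 0.3, -0.1] [-0.0, -0.001, 0.0]
[-8.6, 0.3, -0.1] [-0.0, -0.001, 0.0]
```

View pics/w2.png

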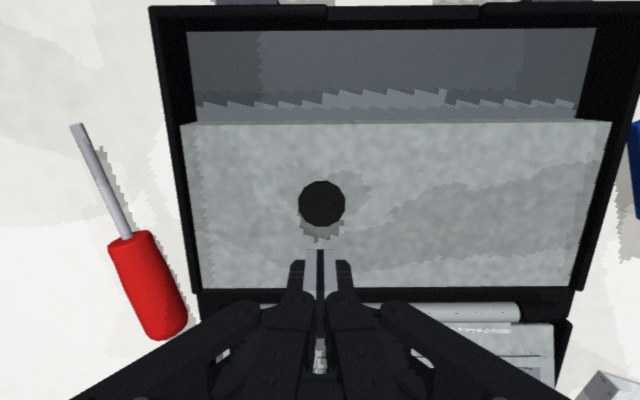

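>>> send_rows:
  dp:
    - [-8,2,0]
    - [-8,0,0]
    - [-8,0,0]
    - [-8,0,0]
    - [-8,0,0]
    - [-8,0,0]
    - [-8,0,0]
    - [-5,0,0]
  delta_rot:
    - [0,0,0]
    - [0,0,0]
    - [0,0,0]
    - [0,0,0]
    - [0,0,0]
    - [0,0,0]
    - [0,0,0]
    - [0,0,0]
  hand: [0,0,0,0,0,0,0,0]

```text
clock: 4.8
tcp_pos: [0.4779, 0.1261, 0.0373]
eef_rot: [[0.23, -0.0, 0.973], [-0.973, -0.0, 0.23], [-0.0, -1.0, -0.0]]
wrist_force: [1.4, 0.1, 0.1]
width: 0.001
```

Run:
```python
from h import *
np.set_printoptions(precision=4,suppress=True)
c=snap('wrist','w3.png')
s=ctrl.read_state();print(s['clock'],wc(s['tcp_pos']),s['wrist_force'])
```

```text
4.85 [-0.0328  0.087   0.0373] [-0.6468 -0.2093  0.1783]
```

View pics/w3.png

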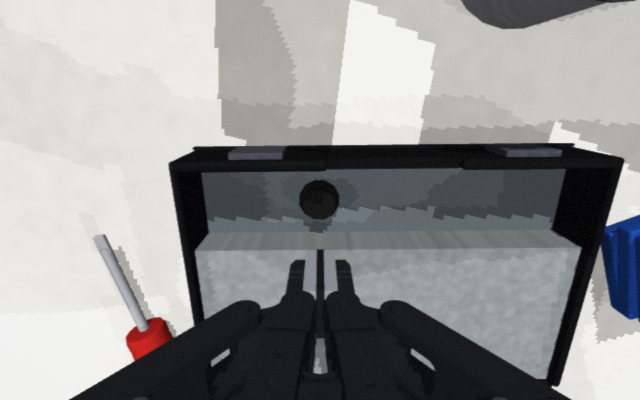

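Run:
```python
from h import *
rows([((-.033,.086,.2),0,4),((0,-.26,.2),1.1,9),((0,-.26,.062),1.1,4)])
```

```text
-> (-0.033, 0.086, 0.2) 0
[0.2, -40.7, -0.1] [0.0, -0.001, -0.0]
[0.2, -40.7, -0.1] [0.0, -0.001, -0.0]
[0.2, -40.7, -0.1] [0.0, -0.001, -0.0]
[0.2, -40.7, -0.1] [0.0, -0.001, -0.0]
-> (0, -0.26, 0.2) 1.1
[38.4, 0.0, 3.7] [0.0, -0.0, 0.122]
[38.2, -4.7, 3.7] [0.0, -0.0, 0.122]
[37.3, -9.3, 3.7] [0.0, -0.0, 0.122]
[35.9, -13.8, 3.7] [0.0, -0.0, 0.122]
[33.9, -18.1, 3.7] [0.0, -0.0, 0.122]
[31.5, -22.1, 3.7] [0.0, -0.0, 0.122]
[28.6, -25.7, 3.7] [0.0, -0.0, 0.122]
[25.2, -29.0, 3.7] [0.0, -0.0, 0.122]
[21.5, -31.9, 3.7] [0.0, -0.0, 0.122]
-> (0, -0.26, 0.062) 1.1
[30.7, 15.6, -0.0] [0.0, 0.0, 0.0]
[30.7, 15.6, 0.0] [0.0, 0.0, 0.0]
[30.7, 15.6, 0.0] [0.0, 0.0, 0.0]
[30.7, 15.6, 0.0] [0.0, 0.0, 0.0]
```

>>> send_rows:
  dp:
    - [0,-41,0]
    - [0,-41,0]
    - [0,-41,0]
    - [0,-41,0]
  delta_rot:
    - [0,0,0]
    - [0,0,0]
    - [0,0,0]
    - [0,0,0]
  hand: [0,0,0,0]

```text
clock: 5.35
tcp_pos: [0.4778, 0.1254, 0.2026]
eef_rot: [[0.23, -0.0, 0.973], [-0.973, -0.0, 0.23], [0.0, -1.0, -0.0]]
wrist_force: [1.6, 0.6, -0.8]
width: 0.0
```

>>> send_rows:
  dp:
    - [38,0,4]
    - [38,-5,4]
    - [37,-9,4]
    - [36,-14,4]
    - [34,-18,4]
    - [32,-22,4]
    - [29,-26,4]
    - [25,-29,4]
  delta_rot:
    - [0,0,0.122]
    - [0,0,0.122]
    - [0,0,0.122]
    - [0,0,0.122]
    - [0,0,0.122]
    - [0,0,0.122]
    - [0,0,0.122]
    - [0,0,0.122]
  hand: [0,0,0,0,0,0,0,0]

```text
clock: 6.35
tcp_pos: [0.5803, -0.1683, 0.2014]
eef_rot: [[0.128, -0.19, 0.973], [-0.543, 0.808, 0.229], [-0.83, -0.558, 0.0]]
wrist_force: [0.6, 0.1, -0.4]
width: -0.002
```

>>> send_rows:
  dp:
    - [22,-32,4]
    - [0,0,0]
  delta_rot:
    - [0,0,0.122]
    - [0,0,0]
  hand: [0,0]

```text
clock: 6.6
tcp_pos: [0.5922, -0.2067, 0.196]
eef_rot: [[0.098, -0.203, 0.974], [-0.441, 0.869, 0.225], [-0.892, -0.452, -0.004]]
wrist_force: [0.7, 0.1, -0.4]
width: -0.002
```

Run:
```python
from h import *
np.set_printoptions(precision=4,suppress=True)
c=snap('top','t2.png')
s=ctrl.read_state();print(s['clock'],wc(s['tcp_pos']),s['wrist_force'],s['joint_pos'],(Rt(1.1).T@s['eef_rot']))
rows([((0,-.26,.062),1.1,4),((0,-.137,.062),1.1,6)])
L=(cloud(c)-O)@RC
k=(L[...,1]<-.03)&(L[...,1]>-.12)&(abs(L[...,0])<.06)&(L[...,2]<.11)&(L[...,2]>.05)
print(np.polyfit(L[k][:,1],L[k][:,2],1))
```

```text
6.65 [ 0.0008 -0.2617  0.1982] [0.0892 1.1829 0.5225] [-0.7554  0.9763  1.0376  0.5945  2.0687 -0.9644] [[ 1.     -0.0008  0.0057]
 [ 0.0009  1.     -0.0056]
 [-0.0057  0.0056  1.    ]]
-> (0, -0.26, 0.062) 1.1
[30.2, 15.8, -0.1] [-0.001, -0.001, -0.0]
[30.2, 15.8, -0.1] [-0.001, -0.001, -0.0]
[30.2, 15.8, -0.2] [-0.001, -0.001, -0.0]
[30.2, 15.8, -0.2] [-0.001, -0.001, -0.0]
-> (0, -0.137, 0.062) 1.1
[-9.3, 18.3, 0.0] [-0.0, -0.0, 0.0]
[-9.3, 18.3, -0.0] [-0.0, -0.0, 0.0]
[-9.3, 18.3, 0.0] [-0.0, -0.0, 0.0]
[-9.3, 18.3, 0.0] [-0.0, -0.0, 0.0]
[-9.3, 18.3, -0.0] [-0.0, -0.0, 0.0]
[-9.3, 18.3, 0.0] [-0.0, -0.0, 0.0]
[-0.3505  0.0447]
```

View pics/t2.png

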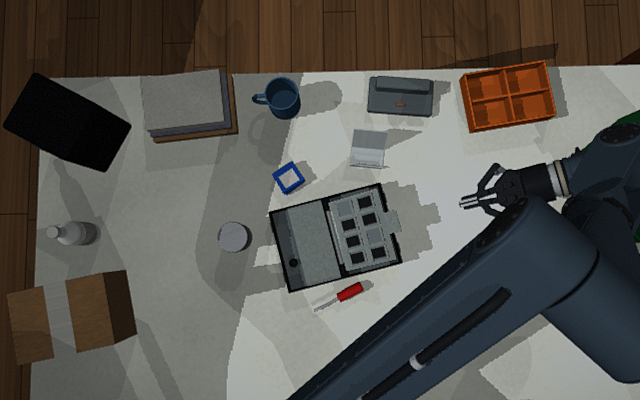

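>>> send_rows:
  dp:
    - [30,16,0]
    - [30,16,0]
    - [30,16,0]
    - [30,16,0]
    - [-9,18,0]
    - [-9,18,0]
    - [-9,18,0]
    - [-9,18,0]
  delta_rot:
    - [0,0,0]
    - [0,0,0]
    - [0,0,0]
    - [0,0,0]
    - [0,0,0]
    - [0,0,0]
    - [0,0,0]
    - [0,0,0]
  hand: [0,0,0,0,0,0,0,0]

```text
clock: 7.65
tcp_pos: [0.5737, -0.1207, 0.0664]
eef_rot: [[0.107, -0.206, 0.973], [-0.445, 0.865, 0.232], [-0.889, -0.457, 0.001]]
wrist_force: [-0.2, -0.0, 0.4]
width: -0.001
```

>>> send_rows:
  dp:
    - [0,0,0]
  delta_rot:
    - [0,0,0]
  hand: [0]

```text
clock: 7.78
tcp_pos: [0.5734, -0.1201, 0.0664]
eef_rot: [[0.106, -0.208, 0.972], [-0.443, 0.866, 0.233], [-0.89, -0.456, -0.0]]
wrist_force: [0.2, -0.3, 0.1]
width: 0.001
```

Run:
```python
from h import *
np.set_printoptions(precision=4,suppress=True)
c=snap('wrist','w4.png')
s=ctrl.read_state();print(s['clock'],wc(s['tcp_pos']),s['wrist_force'],s['joint_pos'],Ro.from_matrix(Rt(1.1).T@s['eef_rot']).as_rotvec())
rows([((0,-.137,.062),1.1,3)])
c=ctrl.camera('scene')
cv2.imwrite('pics/s2.png',cv2.resize(c['color'][100:250,195:475,::-1],None,fx=2.8,fy=2.8,interpolation=cv2.INTER_CUBIC))
```

```text
7.825 [ 0.0025 -0.1765  0.066 ] [ 0.6354 -1.3895 -0.0452] [-0.6879  1.082   1.2307  0.5829  1.7862 -1.098 ] [ 0.0028  0.0006 -0.0036]
-> (0, -0.137, 0.062) 1.1
[-4.8, 12.3, -0.9] [-0.001, -0.0, 0.001]
[-4.8, 12.3, -0.9] [-0.001, -0.0, 0.001]
[-4.8, 12.3, -0.9] [-0.001, -0.0, 0.001]
```

View pics/w4.png

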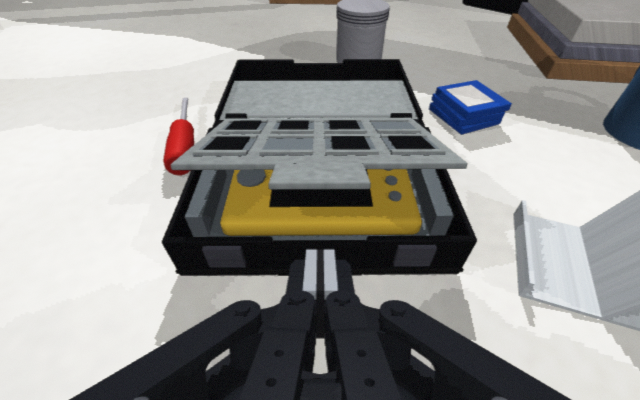

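View pics/s2.png

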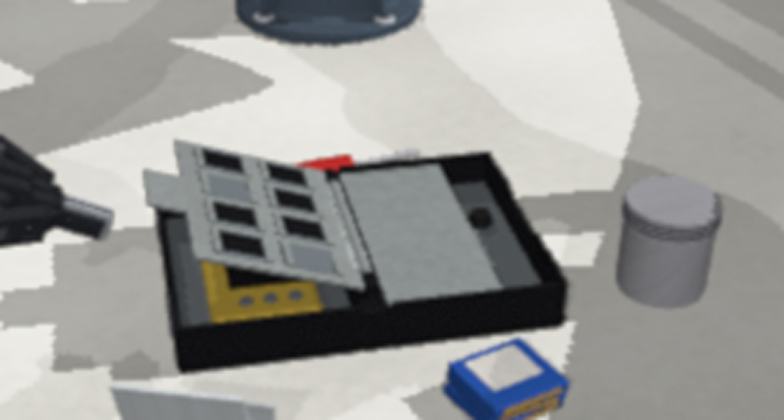

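>>> send_rows:
  dp:
    - [-5,12,-1]
    - [-5,12,-1]
    - [-5,12,-1]
    - [0,0,0]
  delta_rot:
    - [0,0,0]
    - [0,0,0]
    - [0,0,0]
    - [0,0,0]
  hand: [0,0,0,0]

```text
clock: 8.38
tcp_pos: [0.5611, -0.0841, 0.0614]
eef_rot: [[0.104, -0.206, 0.973], [-0.442, 0.867, 0.231], [-0.891, -0.454, -0.001]]
wrist_force: [0.2, -0.3, 0.0]
width: -0.002
```

```bash
cat >> h.py <<'E'
def leafpose(th,rho=.140):
    ph=.47+max(0,th-.36)/(np.pi-.36)*(1.4-.47)
    r=np.array([-np.cos(th),np.sin(th)]);t=np.array([np.sin(th),np.cos(th)])
    p=np.array([np.cos(ph),-np.sin(ph)]);u=np.array([np.sin(ph),np.cos(ph)])
    if th<ph: T=.158*r-.002*t-.011*u+(.158-rho)*p
    else: T=rho*r-.002*t-.011*u
    return (0,T[0],.042+T[1]),np.pi/2-ph
def show():
    s=ctrl.read_state();print(round(s['clock'],2),wc(s['tcp_pos']).round(4),s['wrist_force'].round(2),s['joint_pos'].round(2))
E
python3 - <<'E'
from h import *
show()
rows([(*leafpose(th),2 if i==0 else 1) for i,th in enumerate([.36,.42,.5,.58,.66,.74,.82])])
E
```

```text
8.38 [-0.0011 -0.1372  0.0614] [ 0.22 -0.35  0.01] [-0.66  1.07  1.32  0.6   1.72 -1.12]
-> (0, np.float64(-0.1375097665593177), np.float64(0.07782833090313651)) 1.1007963267948966
[-7.3, -3.9, 0.6] [-0.001, -0.001, 0.001]
[-7.3, -3.9, 0.6] [-0.001, -0.001, 0.001]
-> (0, np.float64(-0.13437956560291406), np.float64(0.08642239918184569)) 1.080735876919899
[-9.1, -1.1, 0.0] [-0.0, -0.0, -0.02]
-> (0, np.float64(-0.12940285912523136), np.float64(0.0975367285185609)) 1.0539886104199019
[-12.1, -0.8, -0.0] [0.0, 0.0, -0.027]
-> (0, np.float64(-0.12388981949889359), np.float64(0.10763579512273866)) 1.0272413439199048
[-11.5, -0.2, -0.0] [-0.0, -0.0, -0.027]
-> (0, np.float64(-0.1177638974829495), np.float64(0.11699725864743152)) 1.0004940774199078
[-11.2, 0.4, 0.0] [0.0, 0.0, -0.027]
-> (0, np.float64(-0.11091842772092503), np.float64(0.1258263926344644)) 0.9737468109199109
[-11.1, 1.0, -0.0] [0.0, 0.0, -0.027]
-> (0, np.float64(-0.10339859260949595), np.float64(0.13406764189895573)) 0.946999544419914
[-11.0, 1.6, 0.0] [0.0, -0.0, -0.027]
```

>>> send_rows:
  dp:
    - [-7,-4,1]
    - [-7,-4,0]
    - [-9,-1,0]
    - [-12,-1,0]
    - [-12,0,0]
    - [-11,0,0]
  delta_rot:
    - [0,0,0]
    - [0,0,0]
    - [0,0,-0.02]
    - [0,0,-0.027]
    - [0,0,-0.027]
    - [0,0,-0.027]
  hand: [0,0,0,0,0,0]

```text
clock: 9.12
tcp_pos: [0.5585, -0.0666, 0.118]
eef_rot: [[0.126, -0.193, 0.973], [-0.53, 0.816, 0.23], [-0.838, -0.545, 0.001]]
wrist_force: [0.3, -2.1, -1.1]
width: -0.001
```

Run:
```python
from h import *
show()
c=snap('wrist','w5.png')
rows([(*leafpose(th),1) for i,th in enumerate(np.arange(.74,1.4,.09))])
c=ctrl.camera('scene')
cv2.imwrite('pics/s3.png',cv2.resize(c['color'][100:250,195:475,::-1],None,fx=2.8,fy=2.8,interpolation=cv2.INTER_CUBIC))
```

```text
9.12 [ 0.0004 -0.1195  0.118 ] [ 0.29 -2.07 -1.14] [-0.63  0.92  1.39  0.58  1.67 -1.07]
-> (0, np.float64(-0.11091842772092503), np.float64(0.1258263926344644)) 0.9737468109199109
[-9.1, 2.9, -0.6] [-0.003, -0.001, -0.021]
-> (0, np.float64(-0.10241361617291257), np.float64(0.13505384095727188)) 0.9436561361074143
[-12.4, 1.8, 0.0] [-0.0, -0.0, -0.03]
-> (0, np.float64(-0.09312622117251544), np.float64(0.1434640294534717)) 0.9135654612949178
[-12.3, 2.6, -0.0] [0.0, 0.0, -0.03]
-> (0, np.float64(-0.08313332533194905), np.float64(0.1509903067618819)) 0.8834747864824212
[-12.1, 3.3, 0.0] [0.0, 0.0, -0.03]
-> (0, np.float64(-0.07251767822274019), np.float64(0.1575732330537518)) 0.8533841116699246
[-11.8, 4.0, -0.0] [-0.0, -0.0, -0.03]
-> (0, np.float64(-0.06136702487092921), np.float64(0.1631610598288111)) 0.8232934368574278
[-11.5, 4.7, 0.0] [0.0, -0.0, -0.03]
-> (0, np.float64(-0.04977339385752394), np.float64(0.16771014740349474)) 0.7932027620449313
[-11.2, 5.4, -0.0] [0.0, -0.0, -0.03]
-> (0, np.float64(-0.03783235078819007), np.float64(0.1711853167132298)) 0.7631120872324347
[-10.9, 6.1, 0.0] [-0.0, -0.0, -0.03]
```

View pics/w5.png

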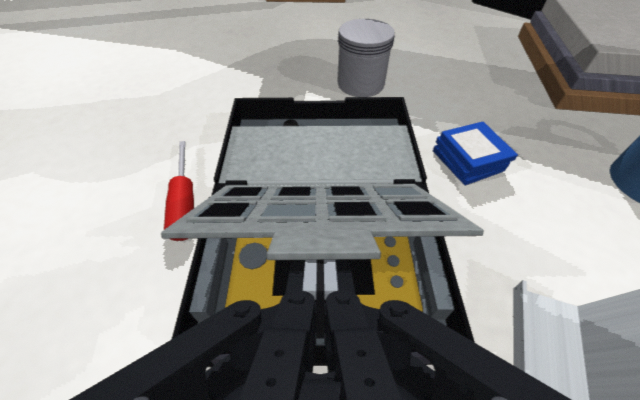

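View pics/s3.png

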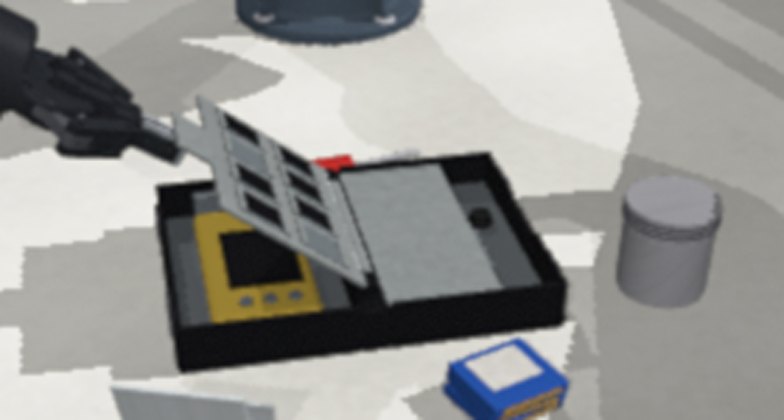

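>>> send_rows:
  dp:
    - [-9,3,0]
    - [-12,2,0]
    - [-12,3,0]
    - [-12,3,0]
    - [-12,4,0]
    - [-11.5,5,0]
    - [-11,5,0]
    - [-11,6,0]
  delta_rot:
    - [0,0,-0.021]
    - [0,0,-0.03]
    - [0,0,-0.03]
    - [0,0,-0.03]
    - [0,0,-0.03]
    - [0,0,-0.03]
    - [0,0,-0.03]
    - [0,0,-0.03]
  hand: [0,0,0,0,0,0,0,0]

```text
clock: 10.22
tcp_pos: [0.5399, 0.0119, 0.1682]
eef_rot: [[0.166, -0.159, 0.973], [-0.703, 0.673, 0.23], [-0.692, -0.722, 0.0]]
wrist_force: [-0.3, -1.3, 0.2]
width: -0.003
```

Run:
```python
from h import *
show()
rows([(*leafpose(th),1) for i,th in enumerate(1.37+.09*np.arange(1,9))])
c=ctrl.camera('scene')
cv2.imwrite('pics/s4.png',cv2.resize(c['color'][60:250,195:475,::-1],None,fx=2.8,fy=2.8,interpolation=cv2.INTER_CUBIC))
```

```text
10.22 [ 0.0008 -0.0389  0.1682] [-0.25 -1.3   0.24] [-0.49  0.7   1.57  0.55  1.45 -0.96]
-> (0, np.float64(-0.025642223176442873), np.float64(0.17356013258241393)) 0.733021412419938
[-13.3, 5.3, -0.9] [-0.003, -0.003, -0.031]
-> (0, np.float64(-0.013303303015960263), np.float64(0.17481711617049386)) 0.7029307376074414
[-10.0, 7.3, 0.0] [-0.0, -0.0, -0.03]
-> (0, np.float64(-0.0009170334981908994), np.float64(0.1749478848758813)) 0.6728400627949447
[-9.5, 7.9, -0.0] [-0.0, -0.0, -0.03]
-> (0, np.float64(0.011414813540272266), np.float64(0.17395321856667875)) 0.6427493879824482
[-9.0, 8.5, 0.0] [-0.0, -0.0, -0.03]
-> (0, np.float64(0.02359096278109124), np.float64(0.17184305160357766)) 0.6126587131699516
[-8.5, 9.0, -0.0] [0.0, -0.0, -0.03]
-> (0, np.float64(0.035511456517802416), np.float64(0.16863639072100645)) 0.5825680383574549
[-7.9, 9.5, 0.0] [-0.0, 0.0, -0.03]
-> (0, np.float64(0.047078465032094), np.float64(0.1643611594327863)) 0.5524773635449582
[-7.3, 9.9, -0.0] [0.0, -0.0, -0.03]
-> (0, np.float64(0.05819707969197767), np.float64(0.15905397022333653)) 0.5223866887324617
[-6.7, 10.4, 0.0] [-0.0, 0.0, -0.03]
```

View pics/s4.png

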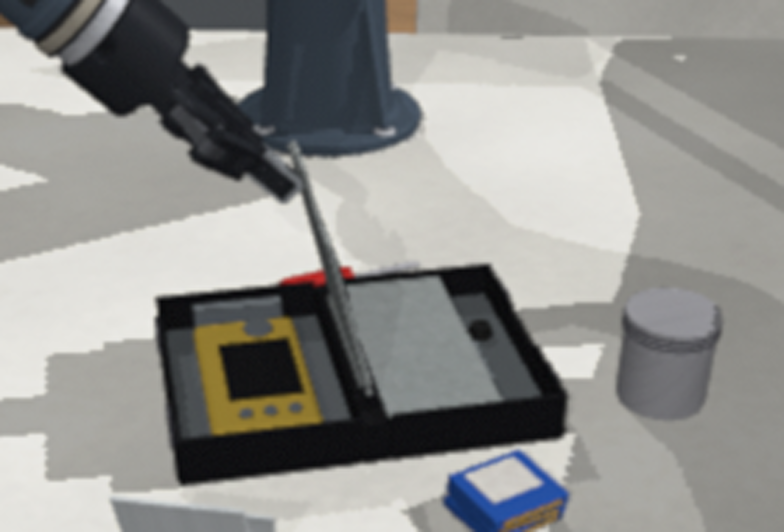

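>>> send_rows:
  dp:
    - [-13,5,-1]
    - [-10,7,0]
    - [-9.5,8,0]
    - [-9,8.5,0]
    - [-8.5,9,0]
    - [-8,9.5,0]
    - [-7,10,0]
    - [-7,10,0]
  delta_rot:
    - [0,0,-0.03]
    - [0,0,-0.03]
    - [0,0,-0.03]
    - [0,0,-0.03]
    - [0,0,-0.03]
    - [0,0,-0.03]
    - [0,0,-0.03]
    - [0,0,-0.03]
  hand: [0,0,0,0,0,0,0,0]

```text
clock: 11.28
tcp_pos: [0.5163, 0.1058, 0.1592]
eef_rot: [[0.199, -0.116, 0.973], [-0.842, 0.487, 0.23], [-0.501, -0.865, -0.0]]
wrist_force: [0.8, -1.4, 0.7]
width: -0.002
```

Run:
```python
from h import *
show()
rows([(*leafpose(th),1) for i,th in enumerate(2.09+.09*np.arange(1,9))])
c=ctrl.camera('scene')
cv2.imwrite('pics/s5.png',cv2.resize(c['color'][60:250,195:475,::-1],None,fx=2.8,fy=2.8,interpolation=cv2.INTER_CUBIC))
```

```text
11.28 [-1.000e-04  5.790e-02  1.592e-01] [ 0.84 -1.36  0.71] [-0.27  0.59  1.72  0.5   1.16 -0.78]
-> (0, np.float64(0.0687760823509964), np.float64(0.1527598263700481)) 0.49229601391996525
[-6.2, 11.1, 0.0] [-0.002, -0.004, -0.032]
-> (0, np.float64(0.07872868481949243), np.float64(0.1455317558120795)) 0.4622053391074685
[-5.4, 11.1, -0.0] [0.0, 0.0, -0.03]
-> (0, np.float64(0.08797323242126107), np.float64(0.1374303800309115)) 0.43211466429497203
[-4.7, 11.4, 0.0] [-0.0, -0.0, -0.03]
-> (0, np.float64(0.09643386593968031), np.float64(0.1285234214340764)) 0.4020239894824753
[-4.0, 11.6, -0.0] [0.0, 0.0, -0.03]
-> (0, np.float64(0.10404113659427365), np.float64(0.11888515323129423)) 0.3719333146699788
[-3.2, 11.8, -0.0] [-0.0, -0.0, -0.03]
-> (0, np.float64(0.1107325690689148), np.float64(0.1085957962577703)) 0.3418426398574821
[-2.5, 12.0, 0.0] [-0.0, -0.0, -0.03]
-> (0, np.float64(0.11645316803343339), np.float64(0.09774086762887166)) 0.3117519650449856
[-1.8, 12.1, 0.0] [-0.0, 0.0, -0.03]
-> (0, np.float64(0.12115586405782859), np.float64(0.08641048650032637)) 0.28166129023248887
[-1.0, 12.2, -0.0] [-0.0, 0.0, -0.03]
```

View pics/s5.png

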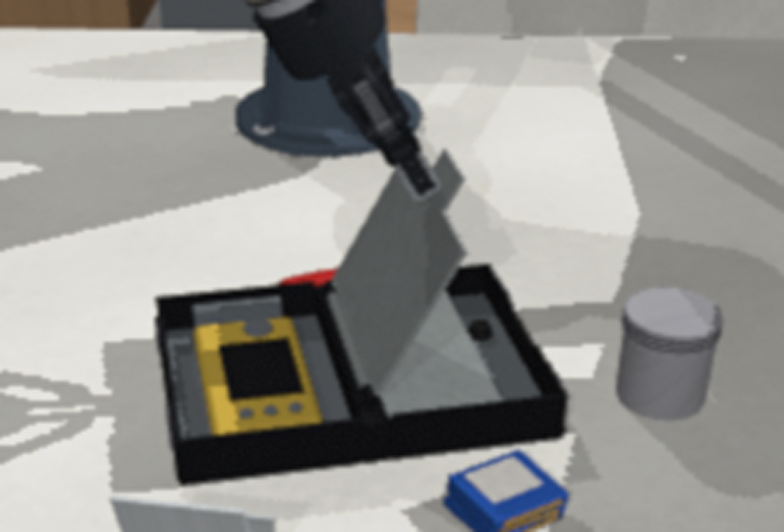

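>>> send_rows:
  dp:
    - [-6,11,0]
    - [-5.5,11,0]
    - [-5,11.5,0]
    - [-4,11.5,0]
    - [-3,12,0]
    - [-2.5,12,0]
    - [-2,12,0]
    - [-1,12,0]
  delta_rot:
    - [0,0,-0.03]
    - [0,0,-0.03]
    - [0,0,-0.03]
    - [0,0,-0.03]
    - [0,0,-0.03]
    - [0,0,-0.03]
    - [0,0,-0.03]
    - [0,0,-0.03]
  hand: [0,0,0,0,0,0,0,0]

```text
clock: 12.32
tcp_pos: [0.5018, 0.1674, 0.087]
eef_rot: [[0.221, -0.065, 0.973], [-0.934, 0.274, 0.23], [-0.282, -0.959, -0.0]]
wrist_force: [0.2, -1.0, -0.8]
width: -0.0
```

Run:
```python
from h import *
show()
rows([(*leafpose(th),1) for i,th in enumerate([2.88,2.95,3.01,3.06,3.1,3.14])])
c=ctrl.camera('scene')
cv2.imwrite('pics/s6.png',cv2.resize(c['color'][60:250,195:475,::-1],None,fx=2.8,fy=2.8,interpolation=cv2.INTER_CUBIC))
```

```text
12.32 [0.0003 0.1212 0.087 ] [ 0.17 -0.99 -0.75] [-0.05  0.64  1.8   0.38  0.82 -0.56]
-> (0, np.float64(0.12408466363542342), np.float64(0.07732930979294811)) 0.25825743204499174
[-0.0, 10.1, -0.3] [-0.001, -0.005, -0.027]
-> (0, np.float64(0.12635943044778403), np.float64(0.06806286864011502)) 0.23485357385749417
[0.2, 9.5, -0.0] [0.0, -0.0, -0.023]
-> (0, np.float64(0.12777993236110163), np.float64(0.06000795683066017)) 0.2147931239824965
[0.5, 8.2, -0.0] [-0.0, 0.0, -0.02]
-> (0, np.float64(0.12858632203767922), np.float64(0.053239030211347814)) 0.1980760824199983
[0.7, 6.8, -0.0] [0.0, -0.0, -0.017]
-> (0, np.float64(0.12898285936722942), np.float64(0.04779936847039354)) 0.18470244916999978
[0.7, 5.4, 0.0] [0.0, 0.0, -0.013]
-> (0, np.float64(0.12915768720511442), np.float64(0.04234755841128626)) 0.17132881592000127
[0.8, 5.4, -0.0] [-0.0, -0.0, -0.013]
```

View pics/s6.png

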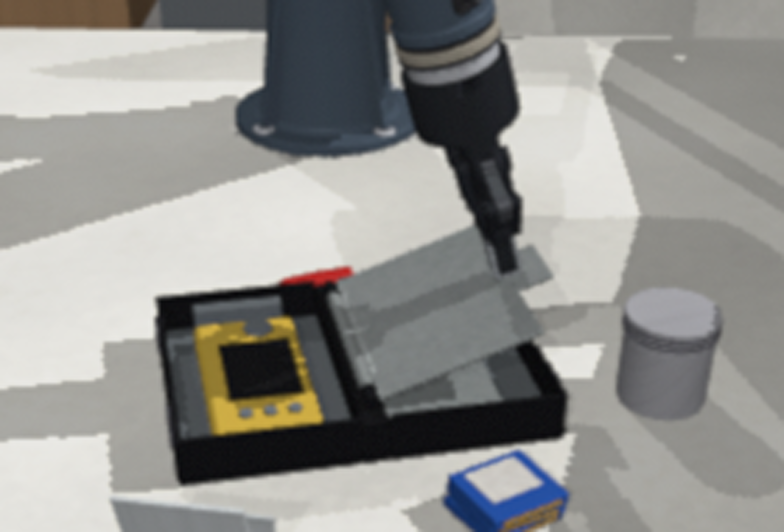

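>>> send_rows:
  dp:
    - [0,10,0]
    - [0,9.5,0]
    - [0.5,8,0]
    - [0.5,6,0]
    - [0.5,3,0]
    - [0,0,0]
  delta_rot:
    - [0,0,-0.027]
    - [0,0,-0.023]
    - [0,0,-0.02]
    - [0,0,-0.017]
    - [0,0,-0.013]
    - [0,0,0]
  hand: [0,0,0,0,0,0]

```text
clock: 13.12
tcp_pos: [0.5004, 0.1742, 0.0513]
eef_rot: [[0.226, -0.043, 0.973], [-0.956, 0.18, 0.23], [-0.185, -0.983, -0.0]]
wrist_force: [0.2, -0.4, -0.3]
width: -0.001
```

```bash
cat >> h.py <<'E'
def leafang():
    c=ctrl.camera('top');L=(cloud(c)-O)@RC
    for lo,hi in((-.08,-.04),(.04,.08)):
        k=(L[...,1]>.02)&(L[...,1]<.125)&(L[...,0]>lo)&(L[...,0]<hi)&(L[...,2]<.11)&(L[...,2]>.02)
        f=np.polyfit(L[k][:,1],L[k][:,2],1);print('leaf',k.sum(),f.round(4),'z@.12',round(np.polyval(f,.12),4))
E
python3 - <<'E'
from h import *
show();leafang()
E
```

```text
13.12 [0.0005 0.1282 0.0513] [ 0.23 -0.43 -0.32] [ 0.02  0.69  1.82  0.29  0.69 -0.44]
leaf 129 [0.0423 0.0431] z@.12 0.0482
leaf 501 [0.0397 0.0433] z@.12 0.0481
```

>>> send_rows:
  dp:
    - [0,2,0]
    - [0,2,0]
    - [0,1,0]
    - [0,0,0]
  delta_rot:
    - [0,0,0]
    - [0,0,0]
    - [0,0,0]
    - [0,0,0]
  hand: [0,0,0,0]

```text
clock: 13.68
tcp_pos: [0.5003, 0.1749, 0.0466]
eef_rot: [[0.226, -0.043, 0.973], [-0.956, 0.18, 0.23], [-0.185, -0.983, -0.0]]
wrist_force: [-0.3, 0.5, 0.2]
width: 0.001
```

Run:
```python
from h import *
show();leafang()
```

```text
13.68 [0.0006 0.1289 0.0466] [-0.32  0.53  0.21] [ 0.02  0.7   1.82  0.29  0.68 -0.44]
leaf 120 [0.0038 0.0435] z@.12 0.0439
leaf 509 [0.0039 0.0432] z@.12 0.0437
```

Nearly at the stop; press a little further until the force rises.

>>> send_rows:
  dp:
    - [0,1,0]
    - [0,0,0]
  delta_rot:
    - [0,0,0]
    - [0,0,0]
  hand: [0,0]

```text
clock: 13.98
tcp_pos: [0.5003, 0.1752, 0.0456]
eef_rot: [[0.226, -0.043, 0.973], [-0.956, 0.18, 0.23], [-0.185, -0.983, -0.0]]
wrist_force: [-0.3, 0.1, 0.1]
width: 0.002
```

>>> send_rows:
  dp:
    - [0,1,0]
    - [0,0,0]
  delta_rot:
    - [0,0,0]
    - [0,0,0]
  hand: [0,0]

```text
clock: 14.22
tcp_pos: [0.5003, 0.1752, 0.0453]
eef_rot: [[0.226, -0.042, 0.973], [-0.956, 0.18, 0.23], [-0.185, -0.983, 0.0]]
wrist_force: [-0.8, -0.7, 5.6]
width: 0.002
```

>>> send_rows:
  dp:
    - [0,-5,0]
    - [0,-30,0]
    - [0,-50,0]
    - [0,-50,0]
    - [50,0,0]
    - [60,0,0]
    - [60,0,0]
    - [0,0,0]
  delta_rot:
    - [0,0,0]
    - [0,0,0]
    - [0,0,0]
    - [0,0,0]
    - [0,0,0]
    - [0,0,0]
    - [0,0,0]
    - [0,0,0]
  hand: [0,0,0,0,0,0,0,0]

```text
clock: 15.22
tcp_pos: [0.5459, -0.0158, 0.1453]
eef_rot: [[0.221, -0.04, 0.975], [-0.958, 0.179, 0.224], [-0.184, -0.983, 0.001]]
wrist_force: [0.4, -0.2, 0.5]
width: 0.007
```

Run:
```python
from h import *
show();leafang()
c=ctrl.camera('scene')
cv2.imwrite('pics/s7.png',cv2.resize(c['color'][60:280,195:475,::-1],None,fx=2.7,fy=2.7,interpolation=cv2.INTER_CUBIC))
snap('top','t7.png')
for n in('scene','top'):
    c=ctrl.camera(n)
    for t in ['leaf_tab','console','tin','cartridge3','stand','driver']:
        for r in ctrl.landmark_of(n,t)[:1]: print(n,t,round(r['conf'],2),w(c,r['location']).round(4))
```

```text
15.22 [ 1.000e-04 -6.720e-02  1.453e-01] [ 0.45 -0.2   0.49] [-0.32  0.57  1.68  0.19  1.   -0.66]
leaf 755 [0.0002 0.0431] z@.12 0.0431
leaf 732 [-0.0002  0.0431] z@.12 0.0431
scene leaf_tab 0.72 [0.4938 0.2008 0.0459]
scene console 0.97 [ 0.5515 -0.02    0.0112]
scene cartridge3 0.73 [0.6793 0.1652 0.0204]
scene stand 0.62 [ 7.412e-01 -3.410e-02  6.000e-04]
scene driver 0.67 [ 0.3813  0.043  -0.0014]
top leaf_tab 0.76 [0.4936 0.1998 0.0448]
top console 0.88 [ 0.5551 -0.0218  0.009 ]
top tin 0.56 [ 0.5314  0.2876 -0.001 ]
top cartridge3 0.82 [0.6801 0.1595 0.0167]
top stand 0.78 [ 7.422e-01 -3.660e-02 -3.000e-04]
top driver 0.45 [0.3875 0.0386 0.0035]
```

View pics/s7.png

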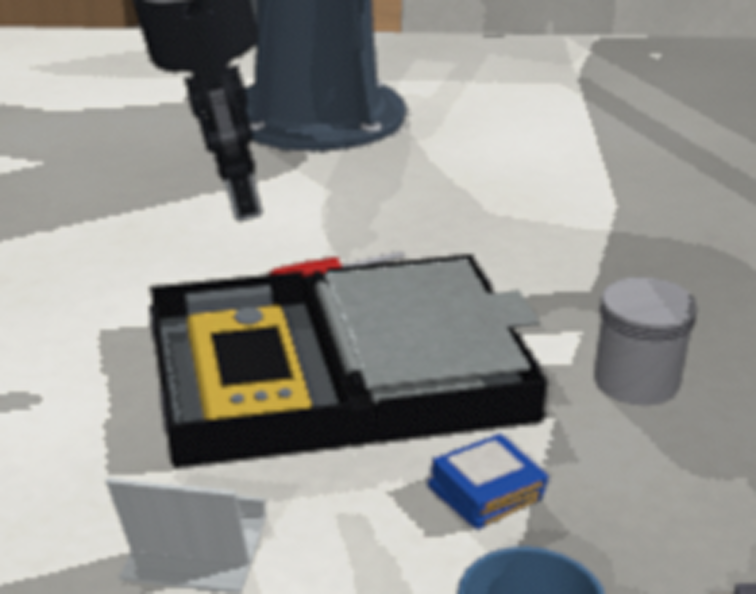

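View pics/t7.png

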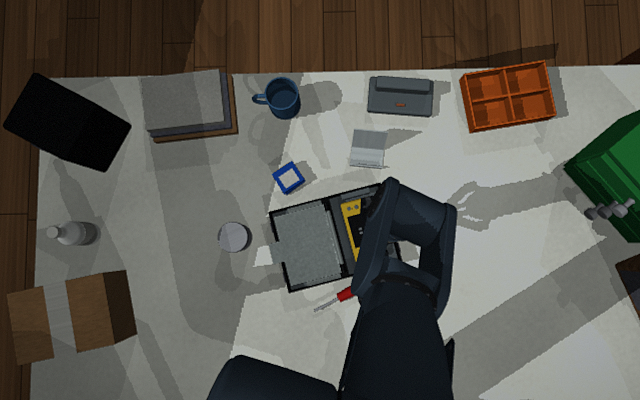

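>>> send_rows:
  dp:
    - [10,-50,0]
    - [50,-30,0]
    - [60,-10,0]
    - [60,0,0]
    - [60,0,0]
    - [0,0,0]
  delta_rot:
    - [0,0,0]
    - [0,0,0]
    - [0,0,0]
    - [0,0,0]
    - [0,0,0]
    - [0,0,0]
  hand: [0,0,0,0,0,0]

```text
clock: 16.82
tcp_pos: [0.6026, -0.2622, 0.1882]
eef_rot: [[0.221, -0.042, 0.974], [-0.958, 0.179, 0.225], [-0.184, -0.983, -0.0]]
wrist_force: [0.1, 1.3, 0.6]
width: -0.001
```

Run:
```python
from h import *
show();leafang()
print(ctrl.close_job())
```

```text
16.82 [-0.0027 -0.32    0.1882] [0.09 1.35 0.57] [-0.64  0.67  1.3   0.12  1.32 -0.9 ]
leaf 755 [0.0004 0.0429] z@.12 0.043
leaf 735 [-0.0019  0.0433] z@.12 0.043
the job is handed in; nothing more can be done
None
```

The job is done and handed in at 16.8 s on the robot's clock. With the fingers shut, I pushed the cap across the deck into the parts channel. Then I put the tip under the tab and turned the leaf over the spine to its stop. Wrist readings stayed around 2 N while turning the leaf, and peaked at 5.6 N in the final press.

- **Leaf:** after I backed off, depth readings showed it flat to about 2 mrad, with its top 43 mm above the shelf. The tab was found on the +y side in both the scene and top views.
- **Cap:** it was last seen lying in the channel in the scene view just before the leaf closed over it. It can't be seen now that it is covered.
- **Everything else:** the console lies open to view. The tin, stand, driver and top cartridge were found where they started, within a few millimetres. The scene view missed the tin in the last check, but the top view found it. I did not measure the two lower cartridges separately.
- **Robot:** it was clear of everything at hand-in.

No check failed.

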